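# Open the coffee grinder with its pin spanner

## Task

The coffee grinder is due for cleaning. Fit both pins of the spanner into the two holes of the grinder's retaining ring and turn the ring anticlockwise (seen from above) all the way to its stop, so that the burr carrier under it comes free. Lay the spanner flat on the chopping board, lift out the burr carrier (it has an orange bail) and stand it upright on the board too; set both down rather than dropping them, and leave the other things where they are.

Things in the scene. Friction and masses are not known exactly. Their poses are not given: they have to be found in the camera images.
- retaining_ring (a joint): Captive aluminium ring on top of the grinder, 108 mm outside, 72 inside, 12 thick, one red stroke, turning about the vertical burr axis. 0 = locked; grows anticlockwise seen from above; open stop at 1.047 rad. Starts at 0 to 0.2, has 0.35 N m of friction, stays where left. From 0.98 its three inner lugs stand over the carrier's three notches; below 0.5 they hold the carrier down.
- hole_a (a point): Centre, at the ring's top face, of one of the ring's two round pin holes (12 mm across, through all its 12 mm thickness, 45 mm from the axis). Turns with the ring.
- hole_b (a point): Centre, at the ring's top face, of the other pin hole, 90 mm from hole_a. With pin_a in hole_a and pin_b in hole_b the spanner's handle is on the robot's side: locked, it points from the axis at 150 degrees from the grinder's +x (front left); opening swings it anticlockwise to 210 degrees.
- ring_center (a point): Point on the burr axis at the ring's top face, 162 mm above the worktop. Its axes are the grinder's: z up, x to the grinder's back.
- grinder: Fixed silver and black coffee grinder, hopper off, 190 x 136 mm. Origin on the worktop under the burr axis; x to its back, the front with the grounds bin 105 mm the other way. Its flat head is 118 mm high and reaches 85 mm in front of the axis; a black collar 120 mm across carries the ring. Wall cabinets hang behind it, 0.5 m above the worktop, from about x = 0.59 m.
- burr_carrier: Loose black disc, 66 mm across, 20 high, 0.16 kg, in the grinder's throat under the ring. Origin: centre of its underside, 34 mm below the ring's top face in place. On top an upright orange bail: flat hoop along x, 46 mm long, 12 thick (y), top bar 48 to 62 mm above the origin, 28 mm above the ring. Ring open, it lifts straight up, 1.5 mm play, clear after 40 mm.
- spanner: Loose steel pin spanner, 0.16 kg, lying pins-down on the board: C-shaped head (radius 38 to 52 mm, 6 mm thick, open to +x), a pin at each tip, blue handle along -x. Origin: midway between the pin tips, at their level; z up when flat. Handle 22 mm wide, 0 to 16 mm above origin level, x = -71 to -170 mm; centre of mass x = -82. Fully engaged, the head rests on the ring.
- pin_a (a point): Tip of the spanner's pin at y = +45 mm: 8 mm across, 10 mm long below the head, nose tapered to 4.4 mm over the last 3 mm.
- pin_b (a point): Tip of the other, equal pin, at y = -45 mm, 90 mm from pin_a.
- spanner_grip (a point): Point in the blue handle to grip it: 88 mm from the spanner's origin along -x, 8 mm above pin-tip level (half its height).
- board: Fixed yellow chopping board, 240 (x) x 340 (y) mm; its flat top is 11 mm above the worktop. Origin: centre of its underside. The spanner lies on its -y part; its +y part is empty.
- hopper: Bystander: smoked clear bean hopper with a black lid, 120 mm across, 124 mm high, at the back. Origin: underside.
- carafe: Bystander: glass coffee carafe with black handle at the back, 140 mm high. Origin: underside.
- mug: Bystander: white mug, 93 mm high, right of the board. Origin: underside.
- tumbler: Bystander: clear tumbler, 76 mm across, 86 mm high, right of the board. Origin: underside.
- jar_jam: Bystander: jar with a black lid, 70 mm across, 101 mm high, right of the board. Origin: underside.

How it is judged:
By the outcome, as a careful person would: the job done as asked, in the order asked, and still so for the second after the job is handed in, with the robot touching nothing.
It also fails if it takes over 72 s, if anything falls off the work surface, if the arm or the gripper's body presses on something with over 40 N, if the wrist force passes 120 N, or if a joint passes its speed limit or range.

## Robot

A 6-joint arm with a two-finger parallel gripper is mounted at the origin on a cart in front of the work surface, level with it; the furniture and walls round the work are solid. World frame = base frame: x ahead of the robot, y to its left, z up, the work surface at z = 0. Lengths are in mm, angles in degrees, forces in N, time in s.
With the tool pointing down it reaches from about 300 to 850 mm from the base axis. Payload 4.2 kg.
Tool frame: the origin (TCP) lies on the centre line of the jaws, within the pads' length; the fingertips stand 11 mm ahead of it and the grasp point (between the pads) lies 8 mm behind it; z points along the fingers, y is the line along which they close (so a half turn about z gives the same grasp; the last joint's range is limited). The gripper opens to 91 mm and grips with 3 to 60 N. Pads are 32 mm wide; open, the fingers measure 118 mm over their backs; the gripper's body (76 mm by 178 mm) begins 60 mm behind the grasp point.
Start: joints at [-64.916, 18.312, 89.639, -0, 72.044, -1.146], TCP at [254.141, -515.805, 224.976] pointing down, gripper open.
Joint ranges: [-177.97, 177.97], [-48.28, 115.42], [12.27, 149.76], [-77.06, 257.06], [2.81, 150.46], [-146.56, 146.56]. Speed limits (degrees/s): [147.25, 147.25, 180, 180, 180, 180].

## Interface

Orientations are given as [roll, pitch, yaw] about the fixed x, y, z axes, in that order (R = Rz(yaw) Ry(pitch) Rx(roll)).
In Python, from workcell import env, grab_frame, camera_model, models gives the robot as it stands.
- The arm moves only by the shell command python3 -m crank 'ROWS' [FORCE]. ROWS is text: rows parted by semicolons, each of 7 numbers parted by spaces: the closure, from -1 (fully open) to 1 (shut), so that 0 is half open, then the shift along the tool's x, y, z in mm, then the turn, a rotation vector about the tool's x, y, z in degrees. A call has 1 to 10 rows; each row shifts and turns the commanded pose from where the row before left it, along the tool's axes as they then stand; what a row does not reach is not made up. A row lasts 1/8 s, in which the tool goes at most 62.5 mm and 10.7 degrees, less where a joint would pass 70% of its speed; a pose out of reach is approached as far as the arm can. A call is refused whole if a number of a shift passes 62.5 or a number of a turn 10.7, either way. A call with a gripper value outside its range is refused whole. The fingers move at their own pace and stop on an object; FORCE is the grip in N (left out, the last holds). Time passes only in rows, so rows that do not move let the fingers close. It gives the time, the measured TCP pose, the force, the opening and the grip force at its end, in the units of the state.
- env.state(): the state, without advancing time (a new reading comes with each control period).
- grab_frame(name): name is "side" or "top"; returns the picture (400x640x3 uint8, blue, green, red); there is no depth.
- camera_model(name): a dict with "K" (3x3 intrinsics, pixels), "R" (3x3) and "t" (3): a world point X has camera coordinates R X + t. Camera axes: x right, y down, z forward; pixel columns grow to the right and rows downward; lengths in mm; the calibration is good to about 2 mm. A picture is of the moment at which its call begins. camera_model takes no time and is no camera call.
- env.job_done(): hands the job in; it is judged then, once.
Trained networks look in the newest picture that a camera, given by its name, has taken for a name from the list of things; names that differ only in an ending like _2 or _b are one class to them, and where a whole thing is asked for, a point or a joint stands for the part that bears it (a point fixed in the world has none). Each returns a list of dicts, best first, with "p" (0 to 1); they miss things now and then, are a little off and sometimes report something else, mostly with a low value. They report only what shows in the picture. A call takes as long as a camera call.
- models.search_frame(name, camera): "point" ([x, y, z] in mm, in world coordinates, good to about 4 mm: the middle of the surface that is visible of it).
The state is a dict: "time_s": time; "qpos": joint angles; "qvel": joint speeds; "effort": joint torques, N m; "ee_pos": TCP position; "ee_rot": TCP orientation; "force": force on the tool from outside, world axes, zero at the start; "torque": the same for the moment, N m; "gripper_width": finger opening in mm; "gripper_force": force on a finger pad.
Only numpy, scipy, OpenCV 4.12 (cv2) and the standard library are available. Lean on these libraries where they do the work, as an engineer would, in place of code of your own. Each camera call takes 0.05 s, during which the arm holds its last target. There are 200 camera calls.

## Working session

There is one attempt and no reset: what is moved stays moved. The work goes in short steps, Python scripts to look and compute and a shell command to move; the robot and the scene stay as the last step left them, time stands still between calls to the robot, and variables do not carry over. Pictures are saved under pics/ and viewed, at most 10 in all, crops included, and the job is handed in when it is done.

```bash
ls; mkdir -p pics; python3 - <<'E'
from workcell import env, grab_frame, camera_model, models
import cv2, numpy as np
np.set_printoptions(precision=1,suppress=True)
for c in("side","top"):
    cv2.imwrite(f"pics/{c}0.png",grab_frame(c))
    m=camera_model(c);print(c,m["K"].tolist(),(-m["R"].T@m["t"]),m["R"].tolist())
    for n in["retaining_ring","hole_a","ring_center","grinder","burr_carrier","spanner","pin_a","spanner_grip","board"]:
        print(n,[(np.array(d["point"]),round(d["p"],2)) for d in models.search_frame(n,c)[:3]])
print(env.state())
E
```

```text
pics
side [[517.5060130290134, 0.0, 318.6556183997127], [0.0, 517.5060130290134, 197.65538054943215], [0.0, 0.0, 1.0]] [ 120.9 1024.6  866.1] [[-0.9215319794955482, -0.38766056767428364, 0.02231804286823733], [-0.21656718356547633, 0.46540822106400215, -0.8581921945395208], [0.3223002726798933, -0.7956849075083007, -0.5128431165512249]]
retaining_ring [(array([479.9, 241.2, 164.5]), 0.85)]
hole_a [(array([482.5, 237.5, 163.8]), 0.88)]
ring_center [(array([458.1, 269.6, 100.8]), 0.77), (array([480.2, 240.2, 164.7]), 0.44)]
grinder [(array([456. , 270.7, 108.1]), 0.75)]
burr_carrier [(array([492.6, 221.9, 156.8]), 0.87)]
spanner [(array([ 500.8, -316.3,   28.6]), 0.61)]
pin_a [(array([ 498.4, -320.2,   23.8]), 0.9)]
spanner_grip [(array([ 500.4, -319.1,   26.5]), 0.89), (array([ 624. , -468.8,   64.3]), 0.52)]
board [(array([ 478.9, -177.8,   13.5]), 0.79)]
top [[483.56165779379876, 0.0, 315.9673206013117], [0.0, 483.56165779379876, 195.04101723399597], [0.0, 0.0, 1.0]] [-326.1 -388.  1615.6] [[0.2677575721956136, -0.9634046837418516, -0.01254184500677003], [-0.8131074960892481, -0.218
[... 209 characters left out ...]
nter [(array([434.4, 218.3, 114.5]), 0.76)]
grinder [(array([440.8, 214.4, 117.8]), 0.75)]
burr_carrier [(array([488.7, 211.8, 147.7]), 0.44)]
spanner []
pin_a [(array([484.2, 214.7, 163.9]), 0.73)]
spanner_grip [(array([ 696.2, -147.1,   81.4]), 0.3)]
board [(array([ 577.6, -185.6,    8.8]), 0.74)]
{'time_s': 1.0, 'qpos': array([-64.9,  18.3,  89.6,   0. ,  72. ,  -1.1]), 'qvel': array([-0. ,  0. , -0. , -0.1,  0.1,  0.1]), 'effort': array([  0. , -41.2, -23.2,   0.1,   0. ,   0. ]), 'ee_pos': array([ 254.1, -515.8,  225. ]), 'ee_rot': array([180. ,  -0. ,  26.2]), 'force': array([-0. ,  0.1,  0.1]), 'torque': array([ 0., -0., -0.]), 'gripper_force': 0.0, 'gripper_width': 91.50244578272375}
```

View pics/side0.png

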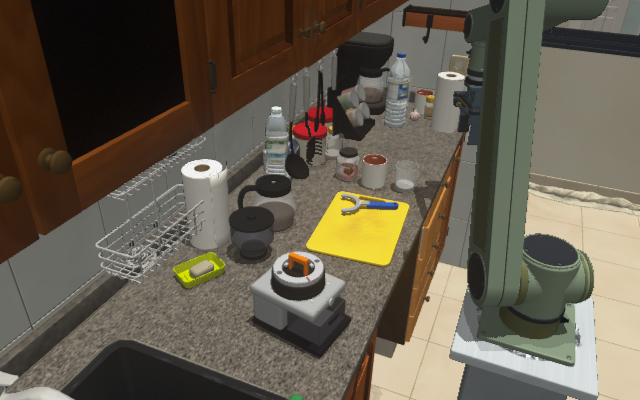

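View pics/top0.png

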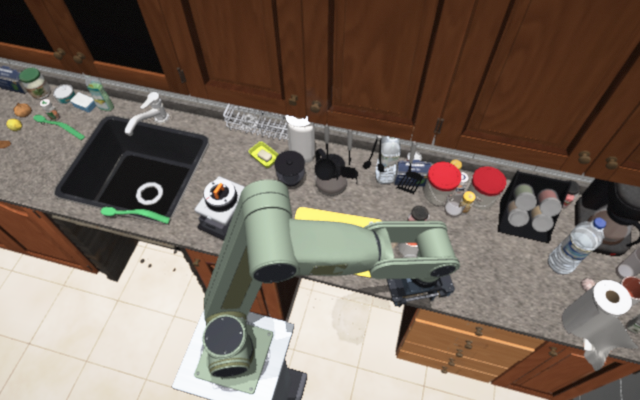

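The side picture shows the spanner on the board with its head near (352,206) and its handle towards (395,206). The ring is at about (299,268) with the orange bail on top. In the top view the arm hides the spanner, and the ring is at (219,195). I'll zoom in on these.

```bash
python3 - <<'E'
import cv2, numpy as np
s=cv2.imread("pics/side0.png");t=cv2.imread("pics/top0.png")
z=lambda im,x,y,w,h,k:cv2.resize(im[y:y+h,x:x+w],None,fx=k,fy=k,interpolation=cv2.INTER_CUBIC)
A=z(s,335,185,70,36,8);  # 560x288
B=z(s,265,245,70,60,5) # 350x300
C=z(t,195,172,60,50,6) #360x300
out=np.zeros((600,800,3),np.uint8)
out[:288,:560]=A; out[300:600,:350]=B; out[300:600,400:760]=C
cv2.imwrite("pics/z0.png",out)
E
```

```text
(no output)
```

View pics/z0.png

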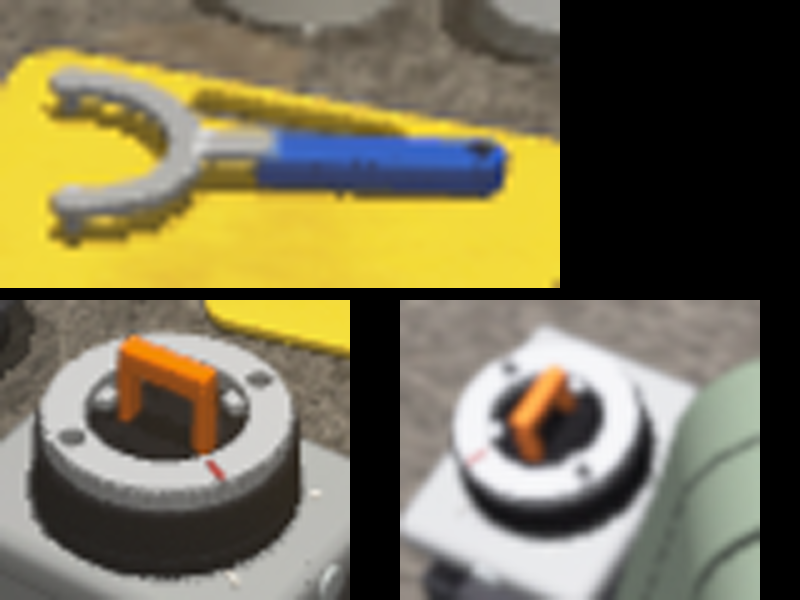

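```bash
cat > h.py <<'E'
from workcell import env, grab_frame, camera_model, models
import cv2, numpy as np
from scipy.spatial.transform import Rotation as Ro
np.set_printoptions(precision=2,suppress=True)
def ray(c,p):
    m=camera_model(c); d=m["R"].T@np.linalg.inv(m["K"])@np.array([p[0],p[1],1.]); return -m["R"].T@m["t"],d
def atz(c,p,z):
    o,d=ray(c,p); return o+d*(z-o[2])/d[2]
def proj(c,X):
    m=camera_model(c); q=m["K"]@(m["R"]@np.asarray(X,float)+m["t"]); return q[:2]/q[2]
def st():
    s=env.state(); print(s["time_s"],s["ee_pos"],s["ee_rot"],s["force"],s["torque"],s["gripper_width"],s["gripper_force"])
E
python3 - <<'E'
from h import *
f=lambda u,v,x,y,k,ox=0,oy=0:((u-ox+.5)/k-.5+x,(v-oy+.5)/k-.5+y)
A=lambda u,v:f(u,v,335,185,8); B=lambda u,v:f(u,v,265,245,5,0,300); C=lambda u,v:f(u,v,195,172,6,400,300)
for n,p in dict(h1=B(260,379),h2=B(72,437),redin=B(210,463),redout=B(222,478)).items(): print(n,atz("side",p,162))
for n,p in dict(h1=C(583,471),h2=C(510,369),red=C(477,457)).items(): print("top",n,atz("top",p,162))
a=atz("side",A(70,108),11);b=atz("side",A(72,240),11);print("pins",a,b,np.linalg.norm(a-b),(a+b)/2)
# pin discs top outer at head top z=27-? 
h0=atz("side",A(278,143),27);h1=atz("side",A(505,152),27);print("handle",h0,h1,np.linalg.norm(h0-h1))
h0=atz("side",A(262,184),11);h1=atz("side",A(495,195),11);print("handle low near edge",h0,h1)
E
```

```text
h1 [462.97 182.69 162.  ]
h2 [520.34 252.83 162.  ]
redin [459.73 244.27 162.  ]
redout [451.21 251.09 162.  ]
top h1 [461.66 185.4  162.  ]
top h2 [518.5  254.98 162.  ]
top red [454.41 250.05 162.  ]
pins [ 585.2  -333.35   11.  ] [ 550.04 -241.33   11.  ] 98.50720109584825 [ 567.62 -287.34   11.  ]
handle [ 493.25 -317.33   27.  ] [ 410.37 -348.38   27.  ] 88.50590038923012
handle low near edge [ 496.47 -310.74   11.  ] [ 410.85 -341.47   11.  ]
```

```bash
python3 - <<'E'
from h import *
for n in["mug","tumbler","jar_jam"]:
    print(n,[(np.array(d["point"]),round(d["p"],2)) for d in models.search_frame(n,"side")[:2]])
for p in[(343,193),(409,204),(387,262),(309,250)]: print(atz("side",p,11))
# fit spanner: sample head-top (z=27) & features
A=lambda u,v:((u+.5)/8-.5+335,(v+.5)/8-.5+185)
obs={(-170,0,16):A(507,158),(-71,11,16):A(262,158),(-71,-11,16):A(282,131),(-38,0,16):A(166,140),(0,45,0):A(72,240),(0,-45,0):A(70,112),(-71,11,0):A(258,184),(-170,11,0):A(490,196)}
from scipy.optimize import least_squares
def T(p,X):
    c,s=np.cos(p[2]),np.sin(p[2]);return np.array([p[0]+c*X[0]-s*X[1],p[1]+s*X[0]+c*X[1],11+X[2]])
r=least_squares(lambda p:np.concatenate([proj("side",T(p,X))-o for X,o in obs.items()]),[567,-288,np.radians(20.5)],loss="soft_l1",x_scale=[10,10,.1])
print(r.x,np.degrees(r.x[2]));print(r.fun.reshape(-1,2)*1.0)
print("grip",T(r.x,(-88,0,8)))
# bail fit in side/top: top bar ends at z=190
B=lambda u,v:((u+.5)/5-.5+265,(v-300+.5)/5-.5+245); C=lambda u,v:((u-400+.5)/6-.5+195,(v-300+.5)/6-.5+172)
print("bail side near edge top", atz("side",B(119,353),190),atz("side",B(212,383),190),"far",atz("side",B(136,338),190),atz("side",B(216,368),190))
print("bail top",atz("top",C(512,415),190),atz("top",C(553,370),190))
E
```

```text
mug [(array([ 529.8, -456.1,   54.6]), 0.69)]
tumbler [(array([ 424.9, -475.2,   58.3]), 0.75), (array([492.6, 222.1, 154.5]), 0.51)]
jar_jam [(array([ 623.8, -466.8,   64.1]), 0.68), (array([ 502.7, -319.4,   25.2]), 0.63)]
[ 597.46 -363.25   11.  ]
[ 382.29 -387.22   11.  ]
[361.79 -69.63  11.  ]
[573.52 -31.9   11.  ]
[ 567.31 -287.5     0.37] 21.467232024031276
[[ 0.26 -0.86]
 [-0.62 -0.01]
 [-3.51 -0.3 ]
 [ 0.63  0.06]
 [ 0.24 -0.75]
 [-0.02  0.17]
 [-0.48  1.1 ]
 [ 2.25  0.59]]
grip [ 485.42 -319.71   19.  ]
bail side near edge top [511.47 224.59 190.  ] [466.76 227.09 190.  ] far [509.41 211.95 190.  ] [469.4  216.95 190.  ]
bail top [472.03 229.07 190.  ] [508.22 217.55 190.  ]
```

```bash
python3 -m crank '-1 0 0 0 0 0 -10.7; -1 0 0 0 0 0 -10.7; -1 0 0 0 0 0 -10.7' 40
```

```text
time_s: 1.52
ee_pos: [254.1, -515.8, 225.0]
ee_rot: [180.0, 0.0, 58.7]
force: [-0.7, -0.0, 0.3]
gripper_width: 91.1
gripper_force: 0.0
```

```bash
python3 -m crank '-1 48 16 0 0 0 0;-1 48 16 0 0 0 0;-1 48 16 0 0 0 0;-1 48 16 0 0 0 0;-1 48 16 0 0 0 0;-1 48 16 0 0 0 0;-1 0 0 7.5 0 0 -10.2;-1 0 0 7.5 0 0 -10.2;-1 0 0 7.5 0 0 -10.2;-1 0 0 7.5 0 0 -10.2'; python3 -m crank '-1 0 0 7.5 0 0 -10.2;-1 0 0 7.5 0 0 -10.2;-1 0 0 7.5 0 0 -10.2;-1 0 0 7.5 0 0 -10.2;-1 0 0 7.5 0 0 -10.2;-1 0 0 7.5 0 0 -10.2;-1 0 0 7.5 0 0 -10.2;-1 0 0 7.5 0 0 -10.2;-1 0 0 7.5 0 0 -10.2;-1 0 0 7.5 0 0 -10.2'; python3 - <<'E'
from h import *
print(env.state()["qpos"])
cv2.imwrite("pics/side1.png",cv2.resize(grab_frame("side")[150:270,280:440],None,fx=5,fy=5,interpolation=2))
E
```

```text
time_s: 2.78
ee_pos: [487.1, -321.0, 194.7]
ee_rot: [180.0, 0.0, 99.5]
force: [-0.1, -0.2, 0.1]
gripper_width: 91.1
gripper_force: 0.0
time_s: 4.03
ee_pos: [487.1, -321.1, 119.7]
ee_rot: [-180.0, 0.0, -158.5]
force: [0.6, -0.1, -0.2]
gripper_width: 91.1
gripper_force: 0.0
[ -34.52   23.85   97.27   -0.     58.86 -145.99]
```

View pics/side1.png

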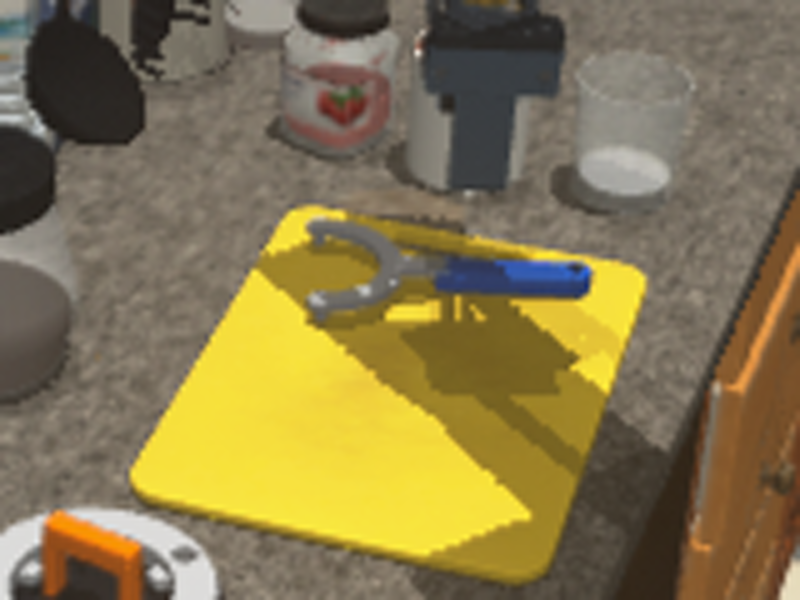

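Picture side1 shows the open gripper above the spanner. The handle runs from (440,275) to (588,280), and nothing has been disturbed. Now I'll lower and grip.

```bash
python3 -m crank '-1 1 2 25 0 0 1;-1 0 0 25 0 0 0;-1 0 0 25 0 0 0;-1 0 0 12 0 0 0;-1 0 0 7 0 0 0;-1 0 0 0.5 0 0 0;1 0 0 0 0 0 0;1 0 0 0 0 0 0;1 0 0 0 0 0 0;1 0 0 0 0 0 0' 50;python3 -m crank '1 0 0 0 0 0 0;1 0 0 0 0 0 0;1 0 0 0 0 0 0;1 0 0 0 0 0 0;1 0 0 -10 0 0 0;1 0 0 -20 0 0 0;1 0 0 -30 0 0 0;1 0 0 -50 0 0 0;1 0 0 -50 0 0 0;1 0 0 -50 0 0 0'
```

```text
time_s: 5.32
ee_pos: [485.5, -319.6, 25.7]
ee_rot: [-180.0, 0.0, -159.9]
force: [-0.3, -0.1, -0.3]
gripper_width: 53.8
gripper_force: 0.0
time_s: 6.58
ee_pos: [485.0, -319.3, 237.5]
ee_rot: [-180.0, 0.0, -159.9]
force: [0.5, 0.6, -2.0]
gripper_width: 21.4
gripper_force: 50.0
```

```bash
python3 -m crank '1 0 0 0 0 0 9.9;1 0 0 0 0 0 9.9;1 0 0 0 0 0 9.9;1 0 0 0 0 0 9.9;1 0 0 0 0 0 9.9;1 0 0 0 0 0 9.9';python3 -m crank '1 20 20 0 0 0 0;1 40 40 0 0 0 0;1 42 42 0 0 0 0;1 42 42 0 0 0 0;1 42 42 0 0 0 0;1 42 42 0 0 0 0;1 42 42 0 0 0 0;1 42 42 0 0 0 0;1 42 42 0 0 0 0;1 30 30 0 0 0 0'
```

```text
time_s: 7.32
ee_pos: [485.1, -319.3, 235.8]
ee_rot: [-180.0, -0.0, 140.4]
force: [-0.1, -0.6, -1.4]
gripper_width: 21.6
gripper_force: 50.0
time_s: 8.57
ee_pos: [430.3, 223.0, 235.9]
ee_rot: [180.0, 0.0, 140.8]
force: [0.6, -0.0, -2.6]
gripper_width: 21.4
gripper_force: 50.0
```

```bash
python3 -m crank '1 19 17.5 6 0 0 0;1 19.5 17.5 10 0 0 0;1 0 0 0 0 0 0;1 0 0 0 0 0 0';python3 - <<'E'
from h import *
s=grab_frame("side");t=grab_frame("top")
cv2.imwrite("pics/s2.png",s);cv2.imwrite("pics/t2.png",t)
z=lambda im,x,y,w,h,k:cv2.resize(im[y:y+h,x:x+w],None,fx=k,fy=k,interpolation=2)
out=np.zeros((600,800,3),np.uint8)
out[:480,:480]=z(s,255,210,80,80,6);out[:420,480:800]=z(t,190,150,53,70,6)[:, :320] if False else cv2.resize(z(t,190,155,64,70,5),(320,350))[:350] if False else out[:420,480:800]
out[:350,480:800]=z(t,190,155,64,70,5)
cv2.imwrite("pics/z2.png",out)
E
```

```text
time_s: 9.07
ee_pos: [423.5, 271.7, 219.8]
ee_rot: [-180.0, 0.0, 140.7]
force: [0.3, 0.3, -1.4]
gripper_width: 21.7
gripper_force: 50.0
```

View pics/z2.png

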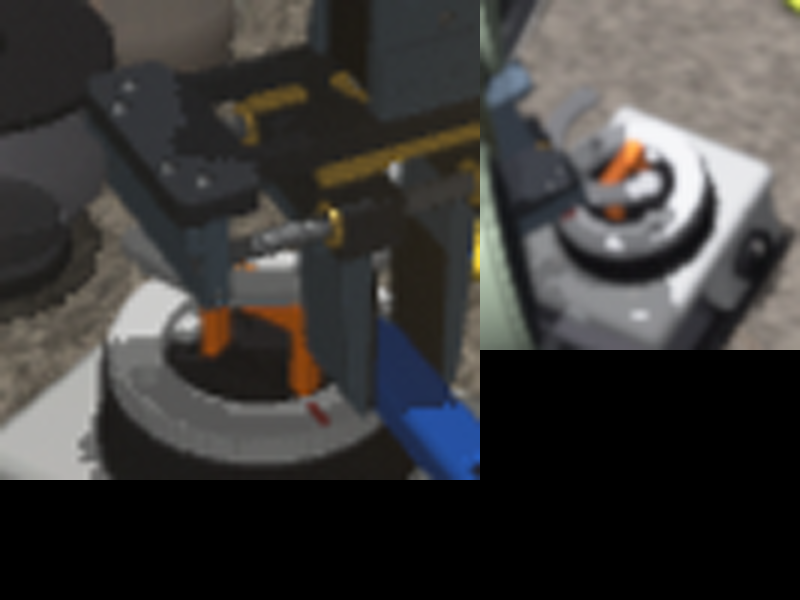

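The composite shows the spanner over the ring. In the side view the gripper hides the head, but the top crop shows the C around the bail, with its tips near (597,97) and (650,187). I'll overlay the model to measure its offset.

```bash
cat >> h.py <<'E'
def overlay(img,c,tcp,yaw,L,dz,x0,y0,w,h,k,ring=(490.9,219),hol=50.7):
    im=cv2.resize(img[y0:y0+h,x0:x0+w],None,fx=k,fy=k,interpolation=2)
    P=lambda X:tuple(int(round(v)) for v in ((proj(c,X)-[x0,y0]+.5)*k-.5))
    a=np.radians(yaw+180); R=np.array([[np.cos(a),-np.sin(a)],[np.sin(a),np.cos(a)]])
    o=np.array(tcp[:2])+R@[L,0]; zt=tcp[2]-dz
    S=lambda x,y,z:P([*(o+R@[x,y]),zt+z])
    th=np.radians(np.arange(90,271,5))
    for r in(38,52): cv2.polylines(im,[np.array([S(r*np.cos(q),r*np.sin(q),16) for q in th])],False,(0,0,255),1)
    t2=np.radians(np.arange(0,361,15))
    for sy in(45,-45):
        cv2.polylines(im,[np.array([S(7*np.cos(q),sy+7*np.sin(q),16) for q in t2])],True,(0,0,255),1)
        cv2.polylines(im,[np.array([S(4*np.cos(q),sy+4*np.sin(q),1.5) for q in t2])],True,(255,0,255),1)
    h_=np.radians(hol)
    for s in(1,-1):
        ctr=np.array(ring)+s*45*np.array([np.cos(h_),np.sin(h_)])
        cv2.polylines(im,[np.array([P([*(ctr+6*np.array([np.cos(q),np.sin(q)])),162]) for q in t2])],True,(0,255,0),1)
    return im,o
E
python3 - <<'E'
from h import *
t=cv2.imread("pics/t2.png");s=cv2.imread("pics/s2.png")
a,o=overlay(t,"top",[423.5,271.7,219.8],140.7,88,14.5,188,160,56,48,9); print(o)
b,o=overlay(s,"side",[423.5,271.7,219.8],140.7,88,14.5,270,235,33,48,9)
cv2.imwrite("pics/z3.png",np.hstack([a,b[:a.shape[0]]]))
E
```

```text
[491.6  215.96]
```

View pics/z3.png

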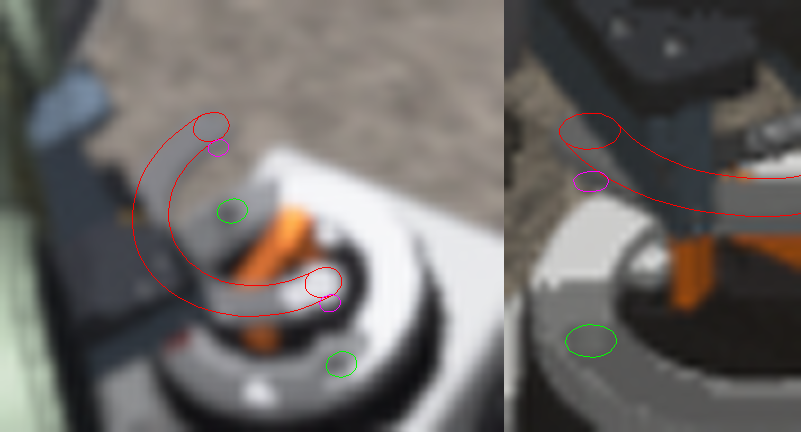

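The overlay agrees with the C-head and the holes to about 1–2 mm. I'll shift by the remaining offset and come down to just above the ring.

```bash
python3 -m crank '1 2.9 2 0 0 0 0;1 0 0 10 0 0 0;1 0 0 15 0 0 0;1 0 0 10 0 0 0;1 0 0 3 0 0 0;1 0 0 0 0 0 0';python3 - <<'E'
from h import *
s=grab_frame("side");t=grab_frame("top");e=env.state()
cv2.imwrite("pics/s3.png",s);cv2.imwrite("pics/t3.png",t)
a,o=overlay(t,"top",e["ee_pos"],e["ee_rot"][2],88,14.5,188,160,56,48,9); print(o,e["ee_pos"],e["ee_rot"])
b,o=overlay(s,"side",e["ee_pos"],e["ee_rot"][2],88,14.5,270,245,33,48,9)
cv2.imwrite("pics/z4.png",np.hstack([a,b]))
E
```

```text
time_s: 9.93
ee_pos: [422.5, 275.6, 181.1]
ee_rot: [-180.0, -0.0, 140.7]
force: [-0.1, 1.2, -1.9]
gripper_width: 21.1
gripper_force: 50.0
[490.96 220.07] [422.84 275.77 181.74] [179.96   0.02 140.73]
```

View pics/z4.png

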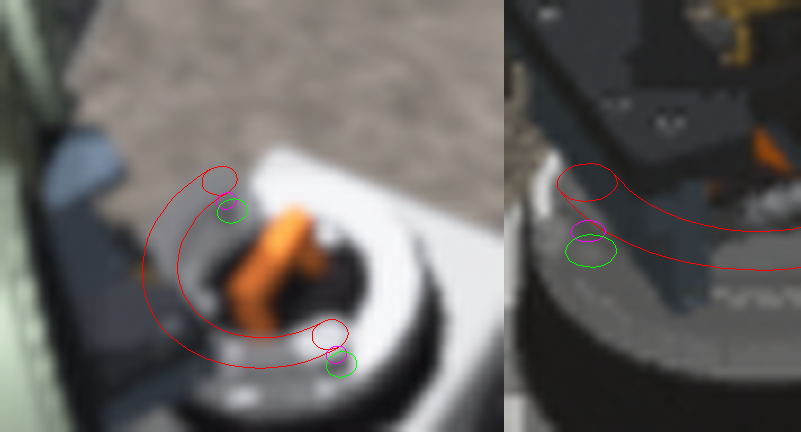

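The overlay puts the pin tips right over both holes, with the pins about 4 mm above the ring. Now I'll descend gently.

```bash
python3 -m crank '1 0 0 3 0 0 0;1 0 0 2 0 0 0;1 0 0 1 0 0 0;1 0 0 1 0 0 0;1 0 0 1 0 0 0;1 0 0 0 0 0 0';python3 -c "
from h import *;st()"
```

```text
time_s: 10.78
ee_pos: [422.6, 275.6, 173.4]
ee_rot: [-180.0, 0.0, 140.7]
force: [-0.3, -0.4, -1.6]
gripper_width: 21.4
gripper_force: 50.0
10.775 [422.56 275.59 173.36] [-180.      0.    140.73] [-0.34 -0.41 -1.63] [ 0.02 -0.17 -0.02] 21.409571476826674 49.967665672302246
```

```bash
python3 -m crank '1 0 0 2 0 0 0;1 0 0 1 0 0 0;1 0 0 1 0 0 0;1 0 0 1 0 0 0;1 0 0 0.5 0 0 0;1 0 0 0 0 0 0';python3 -c "
from h import *;st()"
```

```text
time_s: 11.52
ee_pos: [422.5, 275.6, 167.9]
ee_rot: [-180.0, 0.0, 140.7]
force: [-0.1, -0.2, -1.2]
gripper_width: 21.6
gripper_force: 50.0
11.525 [422.53 275.6  167.89] [-180.      0.    140.73] [-0.05 -0.22 -1.22] [ 0.06 -0.16  0.01] 21.604945185456284 49.96759057044983
```

```bash
python3 -m crank '1 0 0 1 0 0 0;1 -0.1 -4.6 0 0 0 -3;1 -0.3 -7.7 0 0 0 -5;1 -0.3 -7.7 0 0 0 -5;1 -0.3 -7.7 0 0 0 -5;1 0 0 0 0 0 0';python3 -c "
from h import *;st()"
```

```text
time_s: 12.28
ee_pos: [409.1, 251.5, 167.1]
ee_rot: [180.0, 0.1, 158.6]
force: [1.9, -1.2, -2.1]
gripper_width: 21.6
gripper_force: 50.0
12.275 [409.07 251.52 167.13] [179.97   0.07 158.64] [ 1.86 -1.23 -2.15] [-0.12 -0.48 -0.15] 21.560036599199982 49.97831404209137
```

```bash
python3 -m crank '1 -0.3 -7.7 0 0 0 -5;1 -0.3 -7.7 0 0 0 -5;1 -0.3 -7.7 0 0 0 -5;1 -0.3 -7.7 0 0 0 -5;1 -0.3 -7.7 0 0 0 -5;1 0 0 0 0 0 0';python3 - <<'E'
from h import *
st()
for c in("side","top"): cv2.imwrite(f"pics/{c}5.png",grab_frame(c))
E
```

```text
time_s: 13.02
ee_pos: [403.1, 213.9, 167.1]
ee_rot: [-180.0, 0.1, -176.4]
force: [2.9, -2.5, -0.8]
gripper_width: 21.5
gripper_force: 50.0
13.025 [403.13 213.93 167.14] [-180.      0.07 -176.43] [ 2.92 -2.55 -0.79] [-0.19 -0.65 -0.25] 21.52589534645002 49.99558389186859
```

```bash
for i in 1; do python3 -m crank '1 -0.1 -4.6 0 0 0 -3;1 -0.1 -4.6 0 0 0 -3;1 0 0 0 0 0 0'; python3 -c "
from h import *;st()"; python3 -m crank '1 -0.1 -4.6 0 0 0 -3;1 0 0 0 0 0 0'; python3 -c "
from h import *;st()"; python3 -m crank '1 -0.1 -4.6 0 0 0 -3;1 0 0 0 0 0 0'; python3 -c "
from h import *;st()"; done
```

```text
time_s: 13.5
ee_pos: [404.3, 204.9, 167.1]
ee_rot: [-180.0, 0.1, -170.4]
force: [4.0, -2.2, -1.3]
gripper_width: 21.7
gripper_force: 50.0
13.5 [404.26 204.92 167.09] [-179.97    0.08 -170.37] [ 3.96 -2.2  -1.26] [-0.4  -0.81 -0.47] 21.664503939241165 50.0233393907547
time_s: 13.75
ee_pos: [405.1, 200.4, 167.1]
ee_rot: [-180.0, 0.1, -167.4]
force: [4.2, -4.0, -2.0]
gripper_width: 22.1
gripper_force: 50.0
13.75 [405.12 200.4  167.11] [-179.97    0.08 -167.36] [ 4.21 -4.   -1.98] [-0.41 -0.9  -0.48] 22.069911379692034 50.029345750808716
time_s: 14.0
ee_pos: [406.2, 196.0, 167.1]
ee_rot: [-180.0, 0.1, -164.4]
force: [4.3, -3.8, -1.8]
gripper_width: 22.0
gripper_force: 50.0
14.0 [406.22 195.98 167.13] [-179.97    0.08 -164.35] [ 4.26 -3.83 -1.82] [-0.44 -0.84 -0.48] 21.956975558738787 50.03050088882446
```

```bash
python3 -m crank '1 -0.1 -4.6 0 0 0 -3;1 0 0 0 0 0 0'; python3 -c "
from h import *;st()"; python3 -m crank '1 0 -3.1 0 0 0 -2;1 0 0 0 0 0 0'; python3 -c "
from h import *;st()"; python3 -m crank '1 0 -3.1 0 0 0 -2;1 0 0 0 0 0 0'; python3 -c "
from h import *;st()"
```

```text
time_s: 14.25
ee_pos: [407.6, 191.6, 167.1]
ee_rot: [-180.0, 0.1, -161.4]
force: [4.6, -2.5, -1.2]
gripper_width: 21.5
gripper_force: 50.0
14.25 [407.56 191.59 167.12] [-179.97    0.07 -161.35] [ 4.62 -2.47 -1.22] [-0.41 -0.85 -0.54] 21.489241948149818 50.029916167259216
time_s: 14.5
ee_pos: [408.6, 188.7, 167.1]
ee_rot: [-180.0, 0.1, -159.4]
force: [4.6, -3.0, -2.3]
gripper_width: 21.4
gripper_force: 50.0
14.5 [408.59 188.73 167.11] [-179.97    0.08 -159.35] [ 4.6  -3.01 -2.28] [-0.43 -0.89 -0.5 ] 21.426342871000255 50.036965012550354
time_s: 14.75
ee_pos: [409.6, 186.3, 167.1]
ee_rot: [180.0, 0.1, -157.4]
force: [3.7, -0.5, -0.4]
gripper_width: 21.6
gripper_force: 50.1
14.75 [409.58 186.26 167.1 ] [ 179.97    0.09 -157.43] [ 3.75 -0.47 -0.36] [-0.11 -0.94 -0.92] 21.579813680763394 50.140340924263
```

```bash
python3 -m crank '1 0 -1.5 0 0 0 -1;1 0 0 0 0 0 0'; python3 -c "
from h import *;st()"; python3 -m crank '1 0 -1.5 0 0 0 -1;1 0 0 0 0 0 0'; python3 - <<'E'
from h import *
st()
s=grab_frame("side");cv2.imwrite("pics/s6.png",s)
cv2.imwrite("pics/z6.png",cv2.resize(s[235:315,255:345],None,fx=7,fy=7,interpolation=2))
E
```

```text
time_s: 15.0
ee_pos: [409.8, 185.7, 167.2]
ee_rot: [179.8, 0.1, -156.4]
force: [2.7, 4.5, -2.1]
gripper_width: 21.8
gripper_force: 50.6
15.0 [409.82 185.69 167.19] [ 179.84    0.1  -156.43] [ 2.69  4.51 -2.14] [ 0.79 -0.73 -1.59] 21.797216474925897 50.55565595626831
time_s: 15.25
ee_pos: [410.0, 185.3, 167.3]
ee_rot: [179.7, 0.1, -155.5]
force: [1.8, 6.4, -1.6]
gripper_width: 21.7
gripper_force: 51.2
15.25 [410.01 185.33 167.26] [ 179.69    0.12 -155.53] [ 1.77  6.4  -1.58] [ 1.38 -0.44 -1.95] 21.693887017929523 51.18736445903778
```

View pics/z6.png

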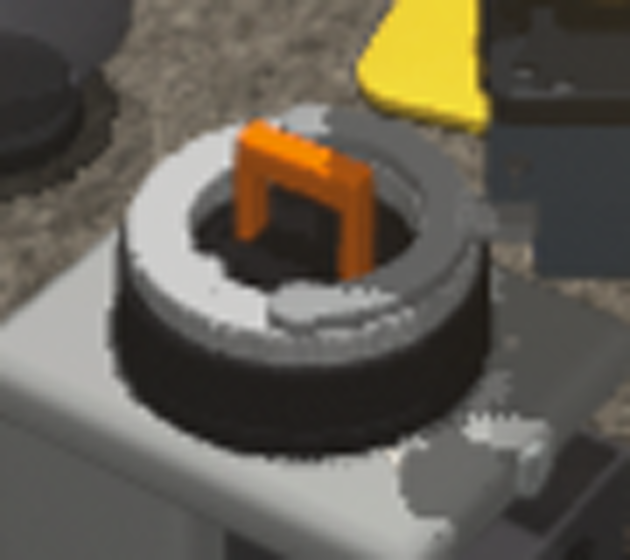

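The ring is against its stop: the moment rises sharply while the TCP stalls at about yaw 202.6°. Picture z6 shows the spanner head resting flat on the ring with its tip at (290,305). I'll relieve the load and lift out.

```bash
python3 -m crank '1 0 3 0 0 0 2;1 -0.3 2.2 0 0 0 1.5;1 0 0 0 0 0 0'; python3 -c "
from h import *;st()"
```

```text
time_s: 15.68
ee_pos: [408.5, 187.5, 167.0]
ee_rot: [-179.9, 0.0, -158.6]
force: [3.9, -1.9, -0.8]
gripper_width: 21.5
gripper_force: 50.0
15.675 [408.52 187.46 167.02] [-179.91    0.01 -158.65] [ 3.91 -1.91 -0.84] [-0.15 -0.97 -0.45] 21.47644487290594 50.01821994781494
```

```bash
python3 -m crank '1 0 0.5 -2 0 0 0.3;1 0 0 -4 0 0 0;1 0 0 -5 0 0 0;1 0 0 -8 0 0 0;1 0 0 -20 0 0 0;1 0 0 -30 0 0 0;1 0 0 0 0 0 0'; python3 - <<'E'
from h import *
st()
s=grab_frame("side");cv2.imwrite("pics/s7.png",s)
cv2.imwrite("pics/z7.png",cv2.resize(s[215:315,245:345],None,fx=6,fy=6,interpolation=2))
E
```

```text
time_s: 16.55
ee_pos: [408.7, 188.8, 237.9]
ee_rot: [180.0, 0.2, -159.0]
force: [-0.2, 0.5, -2.0]
gripper_width: 21.3
gripper_force: 50.0
16.55 [408.69 188.82 237.87] [ 179.97    0.22 -159.03] [-0.23  0.48 -1.95] [ 0.08 -0.16  0.03] 21.34572673491503 49.96769428253174
```

View pics/z7.png

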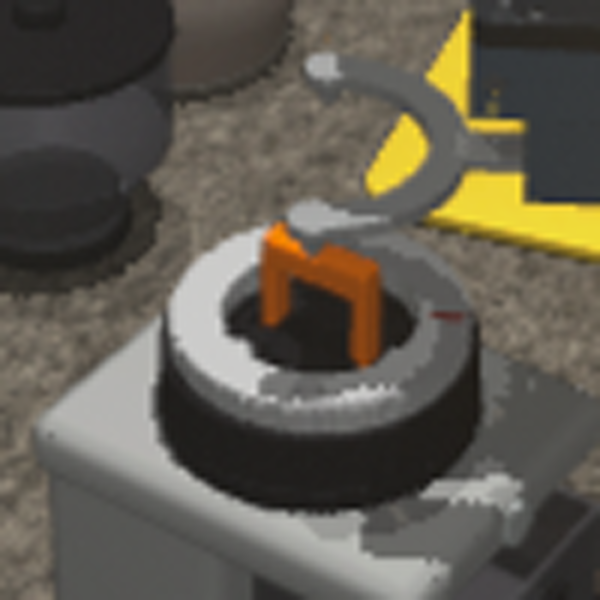

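The spanner is clear of the ring, and the red stroke has moved round to (447,316). I'll check the stroke's angle, then carry the spanner to the board.

```bash
python3 - <<'E'
from h import *
X=atz("side",((447.5)/6-.5+245,(316.5)/6-.5+215),162);X0=(atz("side",(265+216.5/5-.5,245+170.5/5+.5),162))
for x in(X0,X): d=x[:2]-[491.7,217.8];print(x,np.hypot(*d),np.degrees(np.arctan2(d[1],d[0]))%360)
E
python3 -m crank '1 12 -48 0 0 0 0;1 12 -50 0 0 0 0;1 12 -50 0 0 0 0;1 12 -50 0 0 0 0;1 12 -50 0 0 0 0;1 12 -50 0 0 0 0;1 12 -50 0 0 0 0;1 12 -50 0 0 0 0;1 11 -48 0 0 0 0;1 10 -36 0 0 0 0'
python3 -m crank '1 0 0 40 0 0 6;1 0 0 50 0 0 0;1 0 0 50 0 0 0;1 0 0 30 0 0 0;1 0 0 0 0 0 0';python3 -c "
from h import *;st()"
```

```text
[454.28 250.35 162.  ] 49.60146738727185 138.9798470537618
[448.67 202.59 162.  ] 45.63342798914487 199.465193809012
time_s: 17.85
ee_pos: [470.2, -305.0, 233.9]
ee_rot: [179.8, -0.1, -159.1]
force: [0.5, 1.2, -1.3]
gripper_width: 21.7
gripper_force: 50.0
time_s: 18.48
ee_pos: [468.3, -301.7, 62.4]
ee_rot: [179.6, -0.3, -165.1]
force: [-0.4, 0.4, 0.0]
gripper_width: 21.4
gripper_force: 50.0
18.475 [ 468.34 -301.74   62.44] [ 179.6    -0.34 -165.06] [-0.41  0.38  0.  ] [ 0.13 -0.09  0.06] 21.448088190931298 49.967671036720276
```

The ring turned about 60° and is fully open. I'll set the spanner down gently.

```bash
python3 -m crank '1 0 0 20 0 0 0;1 0 0 10 0 0 0;1 0 0 4 0 0 0;1 0 0 1.5 0 0 0;1 0 0 0 0 0 0'; python3 -c "
from h import *;st()"
```

```text
time_s: 19.1
ee_pos: [471.3, -303.9, 31.0]
ee_rot: [-180.0, 0.0, -165.1]
force: [0.3, 0.1, -1.6]
gripper_width: 21.5
gripper_force: 50.0
19.1 [ 471.33 -303.89   30.97] [-179.96    0.03 -165.07] [ 0.3   0.12 -1.56] [ 0.11 -0.09 -0.05] 21.538283610699544 49.96770679950714
```

```bash
python3 -m crank '1 0 0 2.5 0 0 0;1 0 0 1.2 0 0 0;1 0 0 0.8 0 0 0;1 0 0 0 0 0 0'; python3 -c "
from h import *;st()";python3 -m crank '1 0 0 0.6 0 0 0;1 0 0 0.6 0 0 0;1 0 0 0 0 0 0'; python3 -c "
from h import *;st()"
```

```text
time_s: 19.6
ee_pos: [471.0, -303.7, 25.9]
ee_rot: [180.0, -0.0, -165.1]
force: [0.5, 0.4, -2.0]
gripper_width: 21.6
gripper_force: 50.0
19.6 [ 471.05 -303.71   25.9 ] [ 180.     -0.   -165.07] [ 0.49  0.36 -2.04] [ 0.16 -0.12  0.01] 21.64509029197794 49.967620968818665
time_s: 19.98
ee_pos: [471.2, -303.8, 25.4]
ee_rot: [-180.0, 0.0, -165.1]
force: [-1.4, 0.6, 5.2]
gripper_width: 21.9
gripper_force: 50.0
19.975 [ 471.15 -303.79   25.44] [-179.98    0.02 -165.07] [-1.36  0.56  5.16] [ 0.42  0.2  -0.04] 21.856119487007096 49.97002601623535
```

```bash
python3 -m crank '0 0 0 0 0 0 0;-1 0 0 0 0 0 0;-1 0 0 0 0 0 0;-1 0 0 0 0 0 0;-1 0 0 -20 0 0 0;-1 0 0 -40 0 0 0;-1 0 0 -50 0 0 8.1;-1 0 0 -50 0 0 8.1;-1 0 0 -50 0 0 8.1;-1 0 0 0 0 0 0'
python3 -m crank '-1 6 50 0 0 0 0;-1 6 55 0 0 0 0;-1 6 55 0 0 0 0;-1 6 55 0 0 0 0;-1 6 55 0 0 0 0;-1 7 55 0 0 0 0;-1 7 55 0 0 0 0;-1 7 55 0 0 0 0;-1 7 45 0 0 0 0;-1 7 40 0 0 0 0'
python3 -m crank '-1 0 0 0 0 0 0;-1 0 0 0 0 0 0';python3 - <<'E'
from h import *
st()
s=grab_frame("side");t=grab_frame("top");cv2.imwrite("pics/s8.png",s);cv2.imwrite("pics/t8.png",t)
k=lambda im,x,y,w,h,f:cv2.resize(im[y:y+h,x:x+w],None,fx=f,fy=f,interpolation=2)
a=k(s,300,170,120,100,4);b=k(s,260,210,70,90,4)
cv2.imwrite("pics/z8.png",np.hstack([a,np.vstack([b,np.zeros((40,280,3),np.uint8)])]))
for n in("spanner","burr_carrier"):print(n,[(np.array(d["point"]),round(d["p"],2)) for d in models.search_frame(n,"side")[:2]])
E
```

```text
time_s: 21.22
ee_pos: [472.9, -305.0, 239.2]
ee_rot: [-179.8, 0.5, 170.6]
force: [-0.2, 0.9, -0.7]
gripper_width: 91.1
gripper_force: 0.0
time_s: 22.48
ee_pos: [490.7, 221.5, 233.2]
ee_rot: [-179.9, -0.1, 170.7]
force: [0.2, 0.5, -0.3]
gripper_width: 91.1
gripper_force: 0.0
time_s: 22.72
ee_pos: [491.0, 219.3, 233.6]
ee_rot: [-179.9, -0.1, 170.7]
force: [0.3, -0.1, 0.1]
gripper_width: 91.5
gripper_force: 0.0
22.725 [491.04 219.27 233.64] [-179.89   -0.09  170.67] [ 0.3  -0.06  0.11] [ 0.11 -0.14  0.03] 91.51222055236092 0.0
spanner [(array([741.5, -97.5, 130.9]), 0.74), (array([ 487.4, -301. ,   29.6]), 0.6)]
burr_carrier [(array([492.4, 224.9, 154.7]), 0.74), (array([ 421.8, -474.8,   57.4]), 0.44)]
```

View pics/z8.png

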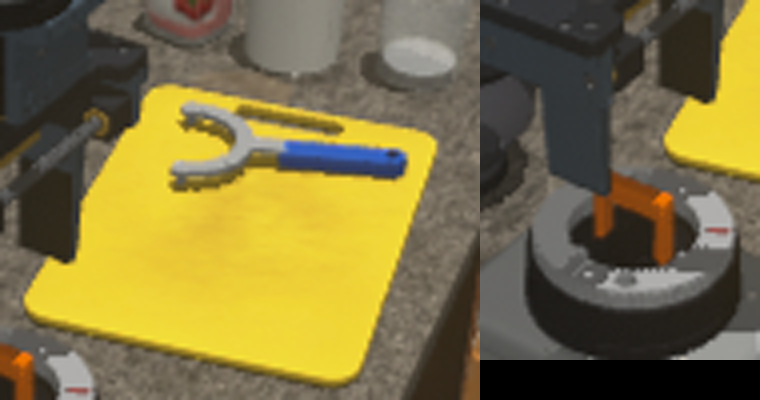

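The spanner lies flat on the board, with its head at (210,150) and its handle at (340,158). The open fingers straddle the orange bail at (635,215). I'll lower and grip the bail.

```bash
python3 -m crank '-1 0 0 20 0 0 0;-1 0 0 20 0 0 0;-1 0 0 10 0 0 0;-1 0 0 5.5 0 0 0;-1 0 0 0 0 0 0;0.5 0 0 0 0 0 0;1 0 0 0 0 0 0;1 0 0 0 0 0 0;1 0 0 0 0 0 0;1 0 0 0 0 0 0' 15
python3 -m crank '1 0 0 0 0 0 0;1 0 0 0 0 0 0;1 0 0 0 0 0 0;1 0 0 0 0 0 0' 15;python3 -c "
from h import *;st()"
```

```text
time_s: 24.18
ee_pos: [491.6, 220.0, 179.2]
ee_rot: [-180.0, 0.0, 170.6]
force: [0.4, -0.0, 0.4]
gripper_width: 44.2
gripper_force: 0.0
time_s: 24.68
ee_pos: [491.5, 219.8, 179.1]
ee_rot: [-180.0, -0.0, 170.6]
force: [-0.4, -0.5, -0.3]
gripper_width: 11.9
gripper_force: 15.0
24.675 [491.5  219.83 179.14] [-179.98   -0.01  170.63] [-0.37 -0.54 -0.33] [ 0.06 -0.15  0.01] 11.949991147262693 14.972445448729559
```

```bash
python3 -m crank '1 0 0 0 0 0 0;1 0 0 -2 0 0 0;1 0 0 -5 0 0 0;1 0 0 -5 0 0 0;1 0 0 0 0 0 0' 40;python3 -c "
from h import *;st()";python3 -m crank '1 0 0 -8 0 0 0;1 0 0 -8 0 0 0;1 0 0 -10 0 0 0;1 0 0 -20 0 0 0;1 0 0 -30 0 0 0;1 0 0 0 0 0 0'; python3 - <<'E'
from h import *
st()
grab_frame("side");print([(np.array(d["point"]),round(d["p"],2)) for d in models.search_frame("burr_carrier","side")[:2]])
E
```

```text
time_s: 25.3
ee_pos: [491.9, 220.1, 191.9]
ee_rot: [180.0, 0.1, 170.6]
force: [-0.3, -0.1, -1.0]
gripper_width: 11.8
gripper_force: 40.0
25.3 [491.94 220.1  191.88] [179.96   0.07 170.63] [-0.25 -0.07 -0.96] [ 0.08 -0.13 -0.01] 11.760962163382962 39.972207772079855
time_s: 26.05
ee_pos: [492.9, 220.5, 269.9]
ee_rot: [179.8, 0.3, 170.6]
force: [0.2, 0.4, -0.4]
gripper_width: 11.5
gripper_force: 40.0
26.05 [492.91 220.51 269.87] [179.82   0.3  170.63] [ 0.23  0.39 -0.45] [ 0.07 -0.15 -0.04] 11.549314809664763 39.97238949872553
[(array([482.8, 228.6, 240.9]), 0.77)]
```

```bash
python3 -m crank '1 -3 -25 0 0 0 0;1 -4 -48 0 0 0 0;1 -5 -54 0 0 0 0;1 -5 -54 0 0 0 0;1 -5 -54 0 0 0 0;1 -5 -50 0 0 0 0;1 -3 -40 0 0 0 0;1 -1 -20 0 0 0 0;1 0 0 0 0 0 0'
python3 -m crank '1 0 0 30 0 0 0;1 0 0 50 0 0 0;1 0 0 50 0 0 0;1 0 0 40 0 0 0;1 0 0 20 0 0 0;1 0 0 8 0 0 0;1 0 0 0 0 0 0;1 0 0 0 0 0 0';python3 -c "
from h import *;st()"
```

```text
time_s: 27.28
ee_pos: [465.1, -126.4, 265.8]
ee_rot: [180.0, -0.2, 170.5]
force: [-0.5, 0.2, -1.4]
gripper_width: 11.8
gripper_force: 40.0
time_s: 28.28
ee_pos: [466.8, -125.5, 70.1]
ee_rot: [-180.0, 0.1, 170.6]
force: [-0.5, -0.3, -0.9]
gripper_width: 11.9
gripper_force: 40.0
28.275 [ 466.77 -125.47   70.13] [-179.99    0.12  170.65] [-0.5  -0.32 -0.93] [ 0.08 -0.19 -0.05] 11.882622763957064 39.972333228215575
```

```bash
python3 -m crank '1 0 0 3 0 0 0;1 0 0 2 0 0 0;1 0 0 1 0 0 0;1 0 0 0.7 0 0 0;1 0 0 0 0 0 0';python3 -c "
from h import *;st()";python3 -m crank '1 0 0 0.6 0 0 0;1 0 0 0.6 0 0 0;1 0 0 0 0 0 0';python3 -c "
from h import *;st()"
```

```text
time_s: 28.9
ee_pos: [466.0, -125.5, 62.5]
ee_rot: [-180.0, -0.0, 170.6]
force: [0.1, -0.1, -1.3]
gripper_width: 11.6
gripper_force: 40.0
28.9 [ 465.97 -125.53   62.49] [-180.     -0.01  170.63] [ 0.14 -0.15 -1.31] [ 0.04 -0.12  0.03] 11.638792695749082 39.97235553804785
time_s: 29.28
ee_pos: [466.1, -125.6, 61.6]
ee_rot: [-180.0, 0.0, 170.6]
force: [-0.7, -0.5, 1.3]
gripper_width: 11.2
gripper_force: 40.0
29.275 [ 466.07 -125.61   61.6 ] [-179.99    0.02  170.63] [-0.72 -0.52  1.28] [ 0.06 -0.01 -0.04] 11.22294457938934 39.97227477142587
```

Contact has started, so I'll open slowly, retreat upward and check.

```bash
python3 -m crank '1 0 0 0.4 0 0 0;1 0 0 0 0 0 0;0.5 0 0 0 0 0 0;0.3 0 0 0 0 0 0;-0.2 0 0 0 0 0 0;-0.2 0 0 0 0 0 0;-0.2 0 0 -10 0 0 0;-0.2 0 0 -30 0 0 0;-0.2 0 0 -50 0 0 0;-0.2 0 0 -50 0 0 0'
python3 -m crank '-0.2 0 0 -40 0 0 0;-0.2 -60 0 0 0 0 0;-0.2 0 0 0 0 0 0;-0.2 0 0 0 0 0 0'; python3 - <<'E'
from h import *
st()
s=grab_frame("side");grab_frame("top")
for c in("side","top"):
  for n in("spanner","spanner_grip","burr_carrier","mug","tumbler","jar_jam"):print(c,n,[(np.array(d["point"]),round(d["p"],2)) for d in models.search_frame(n,c)[:2]])
# orange blob: bail base/top in side view vs expectation for upright carrier
m=cv2.inRange(cv2.cvtColor(s,cv2.COLOR_BGR2HSV),(5,180,120),(16,255,255));m[:, :280]=0
ys,xs=np.nonzero(m[170:300,280:420]);print("orange",xs.min()+280,xs.max()+280,ys.min()+170,ys.max()+170,len(xs))
a=np.radians(-9.4);P=lambda x,y,z:proj("side",[466+x*np.cos(a)-y*np.sin(a),-125.6+x*np.sin(a)+y*np.cos(a),11+z])
q=np.array([P(x,y,z) for x in(-23,23) for y in(-6,6) for z in(20,62)]);print("expect",q.min(0),q.max(0))
E
```

```text
time_s: 30.52
ee_pos: [465.8, -125.5, 203.0]
ee_rot: [-180.0, 0.0, 170.6]
force: [1.3, -0.7, -0.5]
gripper_width: 54.6
gripper_force: 0.0
time_s: 31.02
ee_pos: [524.5, -135.1, 240.7]
ee_rot: [180.0, -0.1, 170.6]
force: [-1.1, 0.0, 0.2]
gripper_width: 54.3
gripper_force: 0.0
31.025 [ 524.52 -135.08  240.69] [180.    -0.09 170.64] [-1.06  0.04  0.16] [ 0.12 -0.13 -0.02] 54.310362888532055 0.0
side spanner [(array([ 484.4, -300.3,   27.4]), 0.74), (array([ 482.3, -181.2,   13.9]), 0.47)]
side spanner_grip [(array([ 485.7, -301. ,   26.2]), 0.81)]
side burr_carrier [(array([ 462. , -117.9,   35.5]), 0.81)]
side mug [(array([ 529.8, -454.9,   57.7]), 0.6)]
side tumbler [(array([ 426.8, -473.9,   59.9]), 0.97), (array([489.6, 228.6, 162.2]), 0.69)]
side jar_jam [(array([ 608.7, -463.4,   40.7]), 0.63)]
top spanner [(array([ 748.9, -162. ,  136.5]), 0.68), (array([ 493.6, -302.9,   24.1]), 0.6)]
top spanner_grip [(array([ 494.5, -303.7,   28.9]), 0.81), (array([ 437.2, -497.9,   38.6]), 0.3)]
top burr_carrier [(array([ 436. , -498.2,   39.6]), 0.61), (array([ 460.4, -130.4,   30.3]), 0.46)]
top mug [(array([ 550.4, -489.2,   51. ]), 0.85)]
top tumbler [(array([ 435.9, -498.8,   39.6]), 0.8)]
top jar_jam [(array([ 616. , -494.5,   95.6]), 0.7)]
orange 350 365 221 238 118
expect [349.34 219.6 ] [366.83 239.29]
```

The orange bail's extent in the side view matches an upright carrier on the board, and the spanner and the things right of the board are where they should be. Handing in.

```bash
python3 -c "
from h import *;print(env.job_done())"
```

```text
the job is handed in; nothing more can be done
None
```

I turned the ring to its open stop, laid the spanner flat on the board, stood the burr carrier upright on it, and handed the job in at about 31 s; no verdict was shown.

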